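# Rake bar offcuts level and stow the tray under the riser

### The job

Using the hand rake, and not the fingers, rake the heaped white bar offcuts in the shallow tray into a single flat layer spread over the whole length of the tray. Then stand the rake upright on the bench, clear of the tray, and slide the tray along the bench (without lifting it) by its handle, fully home against the back stop under the low riser shelf, which is open towards the robot. Keep all five bars in the tray, lying flat and spread out, and leave everything else where it is.

Things in the scene. Friction and masses are not known exactly. Their poses are not given: they have to be found in the camera images.
- tray: loose dark steel tray on the bench, 130 (x) x 270 (y) x 26 mm tall, walls and floor 5 mm thick, so the bed inside is 120 x 260 mm; about 0.45 kg empty. Origin at the centre of its underside, z up; its y axis runs along its length; the side with the handle is its -x side
- tray_handle (a point): middle of the tray's bow handle: a steel grip bar 14 (x) x 104 (y) x 18 mm tall, its middle 110 mm from the tray's centre towards -x and 30 mm above the bench; the gap between grip bar and tray wall is 38 mm. Arms 8 mm wide join its ends to the tray
- rake: hand rake standing upright on the bench, left or right of the tray. Head 100 mm wide (its x), 28 mm deep (its y, the raking direction): five 10 mm wide steel tines 34 mm tall, head bar from 34 to 50 mm up, square wooden handle 26 x 26 mm from 50 to 150 mm up. Origin at the middle of the tine tips, z up; 0.3 kg
- rake_handle (a point): point in the rake's handle to grip, 120 mm above the tine tips
- riser: fixed low dark steel shelf beyond the tray, 110 mm deep (x), 390 mm wide (y), top 48 mm high, 36 mm clear below, opening 350 mm wide between its legs. Origin at bench level under the plate's centre; open front to -x; the stop's near face is at x = +55 mm. Home, the tray's far wall meets the stop: its centre is at x = -10 mm here and its handle wall stands 20 mm out of the front
- bar1_mid (a point): middle of white plastic bar offcut 1 (all five alike): 100 (x) x 40 (y) x 20 mm tall, about 0.11 kg, lying crosswise in the tray; one of the three lying side by side on the tray's floor at the start, its middle 15 mm above the tray's underside
- bar2_mid (a point): middle of white plastic bar offcut 2 (all five alike): 100 (x) x 40 (y) x 20 mm tall, about 0.11 kg, lying crosswise in the tray; one of the three lying side by side on the tray's floor at the start, its middle 15 mm above the tray's underside
- bar3_mid (a point): middle of white plastic bar offcut 3 (all five alike): 100 (x) x 40 (y) x 20 mm tall, about 0.11 kg, lying crosswise in the tray; one of the three lying side by side on the tray's floor at the start, its middle 15 mm above the tray's underside
- bar4_mid (a point): middle of white plastic bar offcut 4 (all five alike): 100 (x) x 40 (y) x 20 mm tall, about 0.11 kg, lying crosswise in the tray; one of the two lying on top of the others at the start
- bar5_mid (a point): middle of white plastic bar offcut 5 (all five alike): 100 (x) x 40 (y) x 20 mm tall, about 0.11 kg, lying crosswise in the tray; one of the two lying on top of the others at the start
- tape: bystander to leave alone: roll of tape 100 mm across, 24 mm tall, lying on the riser shelf; origin at the centre of its underside
- punch: bystander to leave alone: tapered steel punch 62 mm tall, 32 mm across, standing on the riser shelf; origin at the centre of its underside
- sleeve: bystander to leave alone: steel sleeve 60 mm across, 60 mm tall, standing open end up on the bench to one side of the tray; origin at the centre of its underside
- hammer: bystander to leave alone: hammer lying on the bench to the far left; origin near its middle
- jar: bystander to leave alone: lidded jar 72 mm across, 85 mm tall, on the bench to the right; origin at the centre of its underside
- die: bystander to leave alone: stepped round steel die 90 mm across, 45 mm tall, on the bench to the left; origin at the centre of its underside
Mind the look-alikes: they are no part of the job. What is shaped like the rake but red or yellow is not meant.

How it is judged:
By the outcome, as a careful person would: the job done as asked, in the order asked, and still so for the second after the job is handed in, with the robot touching nothing.
It also fails if it takes over 72 s, if anything falls off the work surface, if the arm or the gripper's body presses on something with over 40 N, if the wrist force passes 120 N, or if a joint passes its speed limit or range.

### The arm

A 7-joint arm with a two-finger parallel gripper is mounted at the origin on the work surface. World frame = base frame: x ahead of the robot, y to its left, z up, the work surface at z = 0. Lengths are in m, angles in rad, forces in N, time in s.
With the tool pointing down it reaches from about 0.35 to 0.9 m from the base axis. Payload 19.9 kg.
Tool frame: the origin (TCP) lies at the very end of the fingers, on their centre line; the grasp point (between the pads) lies 19 mm behind it; y points along the fingers, z is the direction in which the jaws open and shut, and the axes are right-handed (so a half turn about y gives the same grasp; the last joint's range is limited). The gripper opens to 85 mm and grips with 20 to 120 N. Pads are 22 mm wide; open, the fingers measure 114 mm over their backs; the gripper's body (76 mm by 85 mm) begins 54 mm behind the grasp point. The pads swing forward as they close: fully open they stand 13 mm farther back than shut.
Start: joints at [-1.276, 0.417, -0.01, 1.614, 0.005, 1.111, -0.053], TCP at [0.207, 0.59, 0.231] pointing down, gripper open.
Joint ranges: [-2.81, 2.81], [-0.39, 2.02], [-1.27, 1.25], [0.06, 2.57], [-1.19, 4.33], [0.19, 2], [-2.82, 2.82]. Speed limits (rad/s): [1.89, 1.89, 2.39, 2.39, 3.01, 3.01, 3.01].

### API

Orientations are given as a unit quaternion [w, x, y, z].
In Python, from bench import monitor, camera, camera_info, job gives the robot as it stands.
- The arm moves only by the shell command python3 -m creep 'ROWS' [FORCE]. ROWS is JSON, a list that holds one entry, the list of rows, each a list of 7 numbers: the shift along the tool's x, y, z as a fraction of full scale, then the turn, a rotation vector about the tool's x, y, z as a fraction of full scale, then the opening, from -1 (shut) to 1 (fully open). In form: [[[dx, dy, dz, ax, ay, az, claw], ...]]. A call has exactly 5 rows; each row is the pose to reach, as a shift and turn from the pose measured when the call began, along the tool's axes at that moment; what a row does not reach only later rows make up. Full scale, the value 1, is 60 cm for a shift and 1.5 rad for a turn. A row lasts 1/10 s, in which the tool goes at most 50 mm and 8.59 degrees, less where a joint would pass 70% of its speed; a pose out of reach is approached as far as the arm can. A call with a number of a shift or a turn outside -1 to 1 is refused whole. A call with a gripper value outside its range is refused whole. The fingers move at their own pace and stop on an object; FORCE is the grip in N (left out, the last holds). Time passes only in rows, so rows that repeat a pose let the fingers close, or fill a call up. It gives the time, the measured TCP pose, the force and the opening at its end, in the units of the state.
- monitor.sense(): the state, without advancing time (a new reading comes with each control period).
- camera(name): name is "scene" or "side" or "wrist"; returns (picture, depth): 480x640x3 uint8, red, green, blue; 480x640 float32, m along the optical axis (not along the pixel's ray), 0 where there is no reading.
- camera_info(name): a dict with "intrinsics" (3x3 intrinsics, pixels), "eye" and "rotation" of the camera in the world; the wrist camera has in their place "hand_eye" (4x4, takes a point from camera to tool coordinates, whose origin is the TCP and whose axes are the tool frame's). Camera axes: x right, y down, z forward; pixel columns grow to the right and rows downward; lengths in m; the calibration is good to about 2 mm. A picture is of the moment at which its call begins: read the wrist's pose just before it. camera_info takes no time and is no camera call.
- job.finish_job(): hands the job in, once; it reports no verdict.
The state is a dict: "clock": time; "qpos": joint angles; "qvel": joint speeds; "tau": joint torques, N m; "ee_pos": TCP position; "orientation": TCP orientation; "force": force on the tool from outside, world axes, zero at the start; "torque": the same for the moment, N m; "width": opening from 0.0 (shut) to 1.0 (fully open).
Only numpy, scipy, OpenCV 4.12 (cv2) and the standard library are available. Lean on these libraries where they do the work, as an engineer would, in place of code of your own. Each camera call takes 0.05 s, during which the arm holds its last target. There are 200 camera calls.

## Working session

There is one attempt and no reset: what is moved stays moved. The work goes in short steps, Python scripts to look and compute and a shell command to move; the robot and the scene stay as the last step left them, time stands still between calls to the robot, and variables do not carry over. Pictures are saved under pics/ and viewed, about 8 in all and at most 12, crops included, and the job is handed in when it is done.

```bash
ls; mkdir -p pics
cat > h.py <<'E'
import numpy as np, cv2
from bench import monitor, camera, camera_info, job
from scipy.spatial.transform import Rotation as R
def cam(name):
    s=monitor.sense(); p,d=camera(name); ci=camera_info(name)
    K=np.array(ci["intrinsics"])
    if name=="wrist":
        T=np.eye(4);q=s["orientation"];T[:3,:3]=R.from_quat([q[1],q[2],q[3],q[0]]).as_matrix();T[:3,3]=s["ee_pos"]
        M=T@np.array(ci["hand_eye"]);Rm=M[:3,:3];e=M[:3,3]
    else: Rm=np.array(ci["rotation"]);e=np.array(ci["eye"])
    v,u=np.mgrid[:480,:640]
    P=np.stack([(u-K[0,2])/K[0,0]*d,(v-K[1,2])/K[1,1]*d,d],-1)@Rm.T+e
    P[d==0]=np.nan
    return p,P
def save(p,f,crop=None,sc=1):
    if crop: p=p[crop[1]:crop[3],crop[0]:crop[2]]
    cv2.imwrite("pics/"+f,cv2.resize(p[...,::-1],None,fx=sc,fy=sc,interpolation=cv2.INTER_CUBIC))
def rel(target,rot=None):
    "shift fractions in tool axes to world target"
    s=monitor.sense();q=s["orientation"];r=R.from_quat([q[1],q[2],q[3],q[0]])
    out=np.round(r.inv().apply(np.array(target)-s["ee_pos"])/0.6,4)
    return out
def st():
    s=monitor.sense();q=s["orientation"];r=R.from_quat([q[1],q[2],q[3],q[0]])
    print("t",s["clock"],"p",np.round(s["ee_pos"],4),"F",np.round(s["force"],1),"w",round(s["width"],3));print(np.round(r.as_matrix(),3).tolist());print(np.round(s["qpos"],2))
E
python3 - <<'E'
from h import *
st()
p,P=cam("scene");save(p,"scene.png");np.savez("sc.npz",p=p,P=P)
p,P=cam("side");save(p,"side.png");np.savez("sd.npz",p=p,P=P)
E
```

```text
pics
t 0.0 p [0.2065 0.5895 0.2307] F [ 0.   0.2 -0.4] w 0.996
[[0.944, -0.0, 0.331], [-0.331, -0.001, 0.944], [0.0, -1.0, -0.001]]
[-1.28  0.42 -0.01  1.61  0.    1.11 -0.05]Traceback (most recent call last):
  File "<stdin>", line 3, in <module>
  File "h.py", line 12, in cam
    P=np.stack([(u-K[0,2])/K[0,0]*d,(v-K[1,2])/K[1,1]*d,d],-1)@Rm.T+e
      ~~~~~~~~~~~~~~~~~~~~~~~~~~~~~~~~~~~~~~~~~~~~~~~~~~~~~~~~^~~~~
ValueError: matmul: Input operand 1 has a mismatch in its core dimension 0, with gufunc signature (n?,k),(k,m?)->(n?,m?) (size 4 is different from 3)
```

```bash
sed -i 's|else: Rm=np.array(ci\["rotation"\]);|else:\n        q=np.array(ci["rotation"]);Rm=R.from_quat(q[[1,2,3,0]]).as_matrix();|' h.py
python3 - <<'E'
from h import *
for n in("scene","side"):
    print(camera_info(n))
    p,P=cam(n);save(p,n+".png");np.savez(n+".npz",p=p,P=P)
    print(np.round(P[400,320],3),np.round(np.nanpercentile(P.reshape(-1,3),[1,50,99],axis=0),3).tolist())
E
```

```text
{'intrinsics': array([[433.41107715,   0.        , 322.82679384],
       [  0.        , 433.41107715, 239.84902279],
       [  0.        ,   0.        ,   1.        ]]), 'eye': array([0.90147883, 0.51431067, 0.89245408]), 'rotation': array([-0.09624134,  0.30794441,  0.89524274, -0.30732438])}
[0.749 0.282 0.003] [[-1.787, -2.015, -0.756], [0.506, -0.082, -0.0], [1.248, 0.669, 0.448]]
{'intrinsics': array([[444.63952823,   0.        , 317.06268804],
       [  0.        , 444.63952823, 238.16115345],
       [  0.        ,   0.        ,   1.        ]]), 'eye': array([ 0.49212153, -0.98558006,  0.69198135]), 'rotation': array([-0.50261792,  0.8639864 , -0.02966169,  0.00478533])}
[ 0.514 -0.439  0.048] [[-0.856, -0.565, -0.414], [0.549, 0.045, 0.001], [1.252, 2.155, 0.637]]
```

View pics/scene.png

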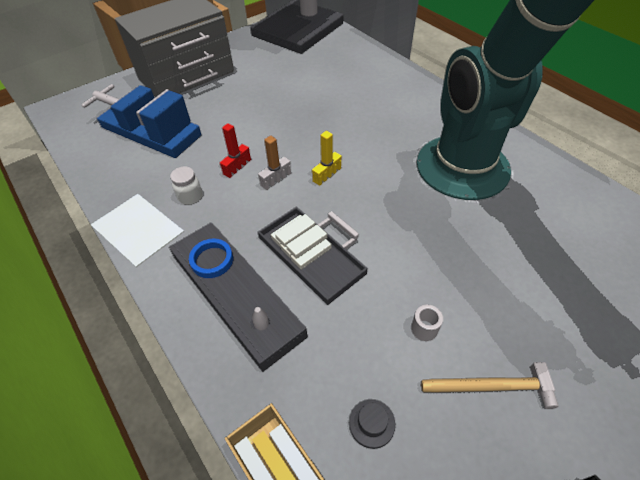

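View pics/side.png

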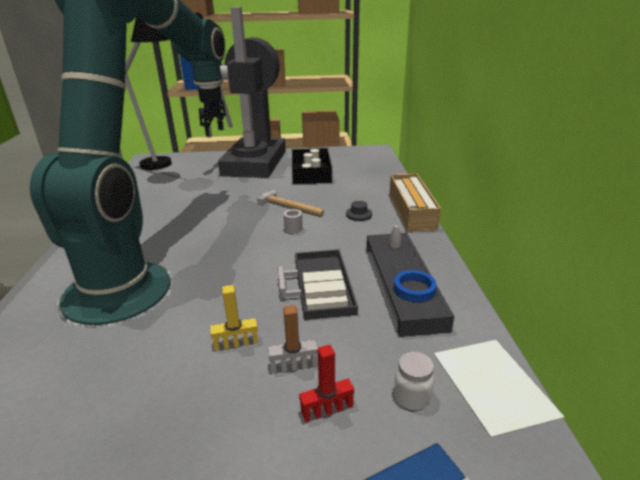

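Scene picture: the rake candidates are red (231,148), wood-handled with grey tines (272,162) and yellow (326,155). The wooden one at (272,162) fits the description. The tray is at (312,253), its handle at (342,230), the bars at (300,238), the riser at (238,295), the sleeve at (427,322) and the jar at (185,185).

Run:
```python
from h import *
# top-down ortho, 1 px = 1 mm, x 0.25..0.85 (down->up), y -0.4..0.3
x0,y0,S=0.28,-0.42,1000
best=np.full((560,720),-1.);img=np.zeros((560,720,3),np.uint8)
for n in("scene","side"):
    D=np.load(n+".npz");p=D["p"];P=D["P"]
    P=cv2.resize(P.astype(np.float32),None,fx=3,fy=3,interpolation=cv2.INTER_NEAREST) if 0 else P
    v=np.isfinite(P).all(-1)&(P[...,2]<.2)&(P[...,2]>-.02)
    for pt,c in zip(P[v],p[v]):
        i=int(560-(pt[0]-x0)*S);j=int(720-(pt[1]-y0)*S)
        a=slice(max(i-1,0),i+2);b=slice(max(j-1,0),j+2)
        if 0<=i<560 and 0<=j<720:
            m=best[a,b]<pt[2]+.002
            best[a,b][m]=pt[2];img[a,b][m]=c
np.save("hm.npy",best)
for k in range(0,560,100):cv2.putText(img,f"x{x0+(560-k)/S:.2f}",(0,k+4),0,.4,(255,0,255),1)
for k in range(20,720,100):cv2.putText(img,f"{y0+(720-k)/S:.2f}",(k-12,12),0,.4,(255,0,255),1);cv2.line(img,(k,15),(k,22),(255,0,255),1)
save(img,"ortho.png")
D=np.load("side.npz")
save(D["p"],"rk.png",(190,220,450,430),3)
```

```text
(no output)
```

View pics/ortho.png

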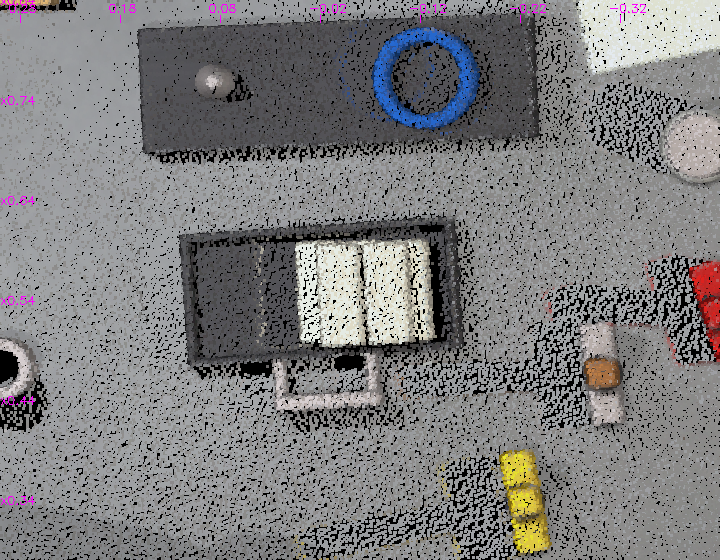

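View pics/rk.png

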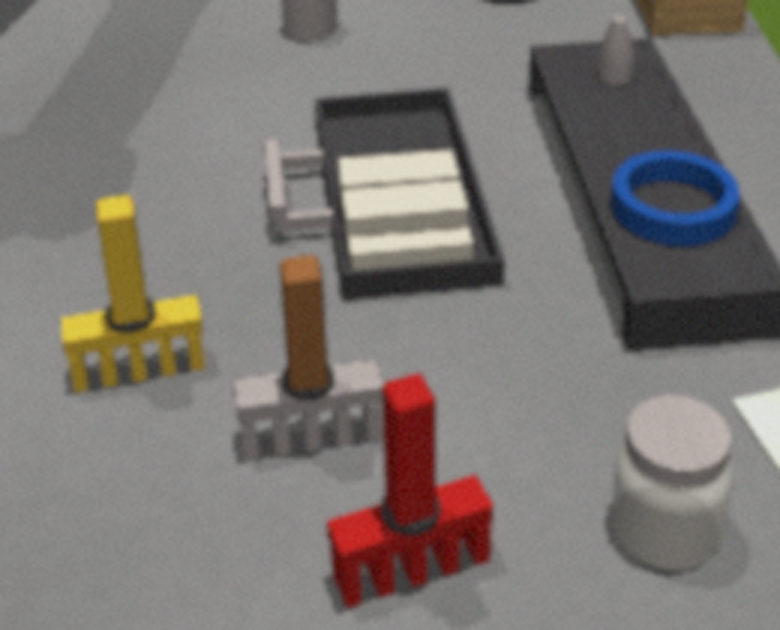

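```bash
cat > fit.py <<'E'
from h import *
def fit(n,P,p,box,zr,col=None):
    q=P.reshape(-1,3);c=p.reshape(-1,3).astype(int)
    m=np.isfinite(q).all(1)&(q[:,0]>box[0])&(q[:,0]<box[1])&(q[:,1]>box[2])&(q[:,1]<box[3])&(q[:,2]>zr[0])&(q[:,2]<zr[1])
    if col=="w": m&=c.min(1)>150
    if col=="d": m&=c.max(1)<110
    q=q[m]
    if len(q)<8: print(n,"few",len(q));return
    (cx,cy),(w,h),a=cv2.minAreaRect((q[:,:2]*1000).astype(np.float32))
    print(n,len(q),"c",round(cx,1),round(cy,1),"wh",round(w,1),round(h,1),"a",round(a,2),"zmed",round(np.median(q[:,2])*1000,1))
E
python3 - <<'E'
from fit import *
for n in("scene","side"):
    D=np.load(n+".npz");p,P=D["p"],D["P"];print(n)
    fit("bench",P,p,(.3,.4,-.1,.1),(-.02,.02))
    fit("tray",P,p,(.46,.64,-.18,.14),(.021,.031),"d")
    fit("handle",P,p,(.42,.46,-.09,.04),(.033,.045))
    fit("top",P,p,(.47,.62,-.18,.14),(.040,.055),"w")
    fit("low",P,p,(.47,.62,-.18,.14),(.012,.03),"w")
    fit("rakeH",P,p,(.43,.5,-.35,-.27),(.145,.16))
    fit("rakeBar",P,p,(.40,.53,-.34,-.27),(.044,.056))
    fit("riser",P,p,(.66,.86,-.26,.18),(.042,.053),"d")
    # top bars profile along tray y
    c=np.array([.548,-.021]);a=.07;q=P.reshape(-1,3);m=np.isfinite(q).all(1);q=q[m];cc=p.reshape(-1,3)[m].min(1)
    d=q[:,:2]-c;u=d@[np.cos(a),np.sin(a)];v=d@[-np.sin(a),np.cos(a)]
    m=(abs(u)<.03)
    print([(k,round(float(np.median(q[m&(abs(v*1000-k)<2.5),2])*1000))) for k in range(-135,140,5)])
E
```

```text
scene
bench 2151 c 350.0 -0.0 wh 99.9 199.8 a 0.03 zmed 0.1
tray 624 c 548.5 -19.1 wh 132.2 269.4 a 4.23 zmed 25.4
handle 194 c 439.3 -26.7 wh 16.1 103.8 a 4.09 zmed 38.6
top 1026 c 546.0 -62.8 wh 100.9 88.3 a 2.92 zmed 44.8
low 436 c 534.8 -50.1 wh 126.8 156.0 a 0.95 zmed 24.9
rakeH 65 c 467.1 -301.5 wh 27.7 25.6 a 11.4 zmed 149.2
rakeBar 223 c 467.2 -300.0 wh 100.2 32.2 a 7.69 zmed 49.9
riser 6726 c 757.2 -36.6 wh 121.9 391.1 a 2.39 zmed 48.2
  return _methods._mean(a, axis=axis, dtype=dtype,
  ret = ret.dtype.type(ret / rcount)
Traceback (most recent call last):
ValueError: cannot convert float NaN to integer
```

```bash
python3 -m creep '[[[0.73,0,-0.61,0,0,0,1],[0.73,0,-0.61,0,0,0,1],[0.73,0,-0.61,0,0,0,1],[0.73,0,-0.61,0,0,0,1],[0.73,0,-0.61,0,0,0,1]]]' 60
python3 -m creep '[[[0.37,0,-0.31,0,0,0,1],[0.37,0,-0.31,0,0,0,1],[0.37,0,-0.31,0,0,0,1],[0.37,0,-0.31,0,0,0,1],[0.37,0,-0.31,0,0,0,1]]]'
python3 - <<'E'
from fit import *
st();print(rel((.467,-.3015,.25)))
E
```

```text
clock: 0.65
ee_pos: [0.3352, 0.3732, 0.2312]
orientation: [-0.697, 0.697, -0.119, 0.118]
force: [1.0, 0.5, 0.0]
width: 0.999
clock: 1.15
ee_pos: [0.4626, 0.1582, 0.2315]
orientation: [-0.697, 0.697, -0.118, 0.118]
force: [0.9, 1.3, -0.3]
width: 0.999
t 1.15 p [0.4626 0.1582 0.2315] F [ 0.9  1.3 -0.3] w 0.999
[[0.944, -0.0, 0.33], [-0.33, -0.001, 0.944], [0.0, -1.0, -0.001]]
[-0.64  0.17  0.28  1.95 -0.06  1.02  0.9 ]
[ 0.2599 -0.0304 -0.7207]
```

```bash
python3 -m creep '[[[0.26,-0.03,-0.72,0,-0.3,0,1],[0.26,-0.03,-0.72,0,-0.3,0,1],[0.26,-0.03,-0.72,0,-0.3,0,1],[0.26,-0.03,-0.72,0,-0.3,0,1],[0.26,-0.03,-0.72,0,-0.3,0,1]]]'
python3 - <<'E'
from fit import *
st();print(rel((.467,-.3015,.25)))
E
```

```text
clock: 1.65
ee_pos: [0.4648, -0.0681, 0.2406]
orientation: [-0.706, 0.706, 0.041, -0.041]
force: [1.1, -0.1, -0.0]
width: 1.0
t 1.65 p [ 0.4648 -0.0681  0.2406] F [ 1.1 -0.1 -0. ] w 1.0
[[0.993, 0.0, -0.117], [0.117, -0.0, 0.993], [0.0, -1.0, -0.0]]
[-0.31  0.13  0.42  1.99 -0.06  1.04  1.83]
[-0.0418 -0.0156 -0.3868]
```

```bash
python3 -m creep '[[[-0.042,-0.016,-0.387,0,0,0,1],[-0.042,-0.016,-0.387,0,0,0,1],[-0.042,-0.016,-0.387,0,0,0,1],[-0.042,-0.016,-0.387,0,0,0,1],[-0.042,-0.016,-0.387,0,0,0,1]]]'
python3 - <<'E'
from fit import *
st()
p,P=cam("wrist");save(p,"w1.png")
fit("rakeH",P,p,(.43,.5,-.35,-.27),(.143,.16))
fit("rakeBar",P,p,(.40,.53,-.34,-.27),(.042,.058))
p,P=cam("side")
fit("rakeH",P,p,(.43,.5,-.35,-.27),(.143,.16))
fit("rakeHbody",P,p,(.43,.5,-.35,-.27),(.08,.14))
fit("rakeBar",P,p,(.40,.53,-.34,-.27),(.042,.058))
print(rel((.467,-.3015,.102)))
E
```

```text
clock: 2.15
ee_pos: [0.4661, -0.3048, 0.2504]
orientation: [-0.706, 0.706, 0.041, -0.041]
force: [1.0, 0.5, -0.2]
width: 0.999
t 2.15 p [ 0.4661 -0.3048  0.2504] F [ 1.   0.5 -0.2] w 0.999
[[0.993, 0.0, -0.115], [0.115, -0.001, 0.993], [0.0, -1.0, -0.001]]
[ 0.06  0.31  0.57  1.78 -0.19  1.1   2.38]
rakeH 1396 c 464.9 -301.9 wh 25.4 25.8 a 7.17 zmed 149.7
rakeBar 1544 c 444.0 -305.8 wh 56.9 35.2 a 10.05 zmed 50.2
rakeH 130 c 467.0 -305.2 wh 25.8 27.2 a 6.89 zmed 148.2
rakeHbody 325 c 462.8 -311.0 wh 17.8 32.9 a 61.26 zmed 112.0
rakeBar 497 c 466.7 -305.5 wh 99.9 34.1 a 6.42 zmed 48.9
[0.0037 0.247  0.0085]
```

View pics/w1.png

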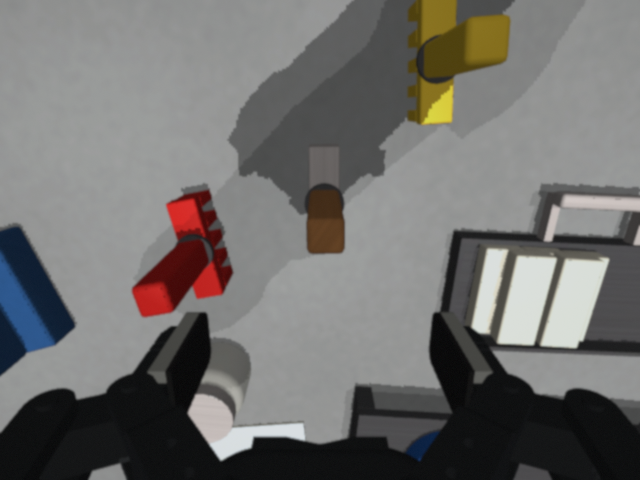

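The wrist view shows the wooden-handled rake at (325,225), centred between the fingers. Red is at (190,260) and yellow at (450,55), both clear, so I'll descend and grip.

```bash
python3 -m creep '[[[0.002,0.06,0.003,0,0,0,1],[0.002,0.12,0.003,0,0,0,1],[0.002,0.18,0.003,0,0,0,1],[0.002,0.23,0.003,0,0,0,1],[0.002,0.247,0.003,0,0,0,1]]]' 
python3 -m creep '[[[0,0.001,0,0,0,0,-1],[0,0.001,0,0,0,0,-1],[0,0.001,0,0,0,0,-1],[0,0.001,0,0,0,0,-1],[0,0.001,0,0,0,0,-1]]]' 90
python3 -m creep '[[[0,0,0,0,0,0,-1],[0,0,0,0,0,0,-1],[0,0,0,0,0,0,-1],[0,-0.02,0,0,0,0,-1],[0,-0.04,0,0,0,0,-1]]]' 90
python3 - <<'E'
from fit import *
st()
p,P=cam("side");save(p,"g1.png",(200,180,440,400),3)
E
```

```text
clock: 2.75
ee_pos: [0.4652, -0.3036, 0.0994]
orientation: [-0.706, 0.706, 0.038, -0.041]
force: [0.3, 0.2, 0.2]
width: 0.999
clock: 3.25
ee_pos: [0.4658, -0.3032, 0.1]
orientation: [0.706, -0.706, -0.039, 0.041]
force: [-2.6, 5.0, 13.1]
width: 0.294
clock: 3.75
ee_pos: [0.4657, -0.3034, 0.1249]
orientation: [0.706, -0.706, -0.038, 0.041]
force: [-0.0, -0.8, -3.6]
width: 0.291
t 3.75 p [ 0.4657 -0.3034  0.1249] F [-0.  -0.8 -3.6] w 0.291
[[0.994, -0.003, -0.111], [0.111, 0.0, 0.994], [-0.003, -1.0, 0.0]]
[ 0.11  0.47  0.51  1.89 -0.3   0.86  2.46]
```

View pics/g1.png

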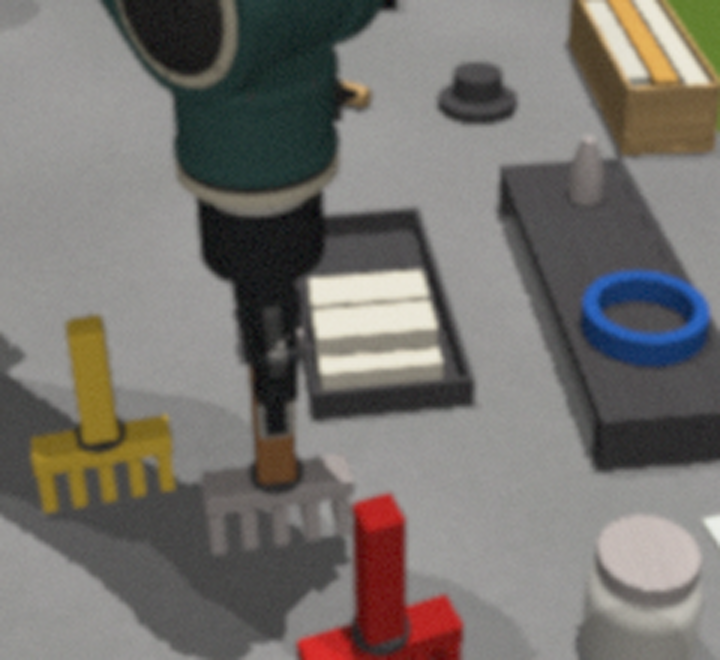

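The rake is held and upright at (275,460) in the crop, with tip z ≈ TCP z − 0.0995. Next I carry it to just right of the two top bars.

```bash
python3 -m creep '[[[0,-0.068,0,0,0,0,-1],[0.06,-0.068,0.09,0,0.025,0,-1],[0.12,-0.068,0.18,0,0.025,0,-1],[0.183,-0.068,0.274,0,0.025,0,-1],[0.183,-0.068,0.274,0,0.025,0,-1]]]'
python3 - <<'E'
from fit import *
st();print(rel((.5564,-.1277,.129)))
E
```

```text
clock: 4.3
ee_pos: [0.5584, -0.1262, 0.1685]
orientation: [-0.706, 0.707, 0.027, -0.026]
force: [1.7, -1.0, -2.4]
width: 0.297
t 4.3 p [ 0.5584 -0.1262  0.1685] F [ 1.7 -1.  -2.4] w 0.297
[[0.997, 0.001, -0.074], [0.074, -0.001, 0.997], [0.001, -1.0, -0.001]]
[-0.22  0.43  0.5   1.82 -0.24  0.95  2.03]
[-0.0036  0.0658 -0.0021]
```

```bash
python3 -m creep '[[[-0.003,0.02,-0.002,0,0,0,-1],[-0.003,0.045,-0.002,0,0,0,-1],[-0.003,0.066,-0.002,0,0,0,-1],[-0.003,0.066,0.005,0,0,0,-1],[-0.003,0.066,0.015,0,0,0,-1]]]' 
python3 -m creep '[[[0,0,0.01,0,0,0,-1],[0,0,0.02,0,0,0,-1],[0,0,0.03,0,0,0,-1],[0,0,0.04,0,0,0,-1],[0,0,0.05,0,0,0,-1]]]'
python3 - <<'E'
from h import *
st()
E
python3 -m creep '[[[0,0,0.01,0,0,0,-1],[0,0,0.02,0,0,0,-1],[0,0,0.03,0,0,0,-1],[0,0,0.04,0,0,0,-1],[0,0,0.042,0,0,0,-1]]]'
python3 - <<'E'
from fit import *
st()
p,P=cam("scene");np.savez("s2.npz",p=p,P=P)
a=p[190:330,210:410];p,P=cam("side");np.savez("d2.npz",p=p,P=P)
b=p[230:340,240:390]
a=cv2.resize(a,(600,420));b=cv2.resize(b,(600,440))
save(np.vstack([a,b])[:, :],"r1.png",sc=.68)
E
```

```text
clock: 4.8
ee_pos: [0.5555, -0.1184, 0.1288]
orientation: [-0.706, 0.707, 0.026, -0.025]
force: [-0.5, -1.0, -2.6]
width: 0.297
clock: 5.3
ee_pos: [0.5534, -0.088, 0.1289]
orientation: [-0.706, 0.707, 0.026, -0.025]
force: [1.1, -1.2, -2.2]
width: 0.295
t 5.3 p [ 0.5534 -0.088   0.1289] F [ 1.1 -1.2 -2.2] w 0.295
[[0.997, 0.001, -0.072], [0.072, -0.001, 0.997], [0.0, -1.0, -0.001]]
[-0.27  0.46  0.47  1.88 -0.27  0.86  1.98]
clock: 5.8
ee_pos: [0.5516, -0.0618, 0.1288]
orientation: [-0.706, 0.707, 0.026, -0.026]
force: [0.2, 0.0, -3.2]
width: 0.29
t 5.8 p [ 0.5516 -0.0618  0.1288] F [ 0.2  0.  -3.2] w 0.29
[[0.997, 0.0, -0.073], [0.073, -0.001, 0.997], [0.0, -1.0, -0.001]]
[-0.32  0.45  0.47  1.89 -0.26  0.86  1.93]
```

View pics/r1.png

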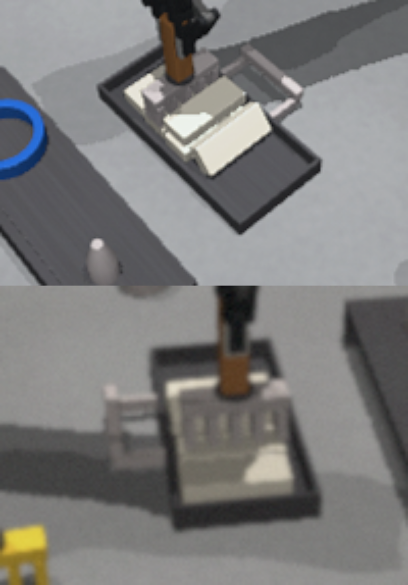

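The left top bar has tipped into the gap and leans at (230,140) in the top half of the picture. The second bar is behind it, flush with the tines, so I keep pushing.

```bash
python3 -m creep '[[[0,0,0.01,0,0,0,-1],[0,0,0.02,0,0,0,-1],[0,0,0.03,0,0,0,-1],[0,0,0.04,0,0,0,-1],[0,0,0.045,0,0,0,-1]]]' 
python3 -m creep '[[[0,0,0.01,0,0,0,-1],[0,0,0.02,0,0,0,-1],[0,0,0.03,0,0,0,-1],[0,0,0.04,0,0,0,-1],[0,0,0.04,0,0,0,-1]]]'
python3 - <<'E'
from fit import *
st()
p,P=cam("scene");np.savez("s2.npz",p=p,P=P)
a=p[190:330,210:410];p,P=cam("side");np.savez("d2.npz",p=p,P=P)
b=p[230:340,240:390]
a=cv2.resize(a,(600,420));b=cv2.resize(b,(600,440))
save(np.vstack([a,b])[:, :],"r2.png",sc=.68)
D=np.load("s2.npz");p,P=D["p"],D["P"]
q=P.reshape(-1,3);m=np.isfinite(q).all(1);q=q[m]
d=q[:,:2]-[.5485,-.020];a=.0733;u=d@[np.cos(a),np.sin(a)];v=d@[-np.sin(a),np.cos(a)]
print([(k,[int(np.median(q[m,2])*1000) if (m:=(abs(u-uu)<.012)&(abs(v*1000-k)<2.5)).sum()>3 else None for uu in(-.035,.035)]) for k in range(0,140,5)])
E
```

```text
clock: 6.4
ee_pos: [0.5496, -0.0346, 0.1288]
orientation: [-0.706, 0.707, 0.026, -0.026]
force: [0.3, -2.2, -2.4]
width: 0.294
clock: 6.9
ee_pos: [0.5477, -0.0095, 0.1287]
orientation: [-0.706, 0.707, 0.026, -0.026]
force: [-0.7, 0.3, -3.0]
width: 0.292
t 6.9 p [ 0.5477 -0.0095  0.1287] F [-0.7  0.3 -3. ] w 0.292
[[0.997, 0.0, -0.075], [0.075, -0.001, 0.997], [0.0, -1.0, -0.001]]
[-0.41  0.44  0.46  1.91 -0.25  0.85  1.83]
[(0, [524, 368]), (5, [527, 363]), (10, [530, 354]), (15, [529, 348]), (20, [530, 302]), (25, [77, 290]), (30, [536, 302]), (35, [533, 319]), (40, [533, 340]), (45, [527, 355]), (50, [529, 367]), (55, [527, 467]), (60, [524, 446]), (65, [522, 442]), (70, [485, 437]), (75, [467, 24]), (80, [27, 24]), (85, [25, 25]), (90, [25, 23]), (95, [24, 24]), (100, [25, 24]), (105, [23, 22]), (110, [7, 9]), (115, [5, 5]), (120, [4, 5]), (125, [None, None]), (130, [26, 25]), (135, [12, 12])]
```

View pics/r2.png

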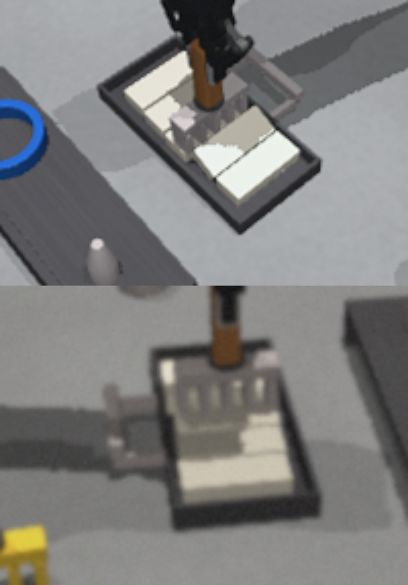

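Bar 4 is flat at the left end (v = +68..108 mm). The second is tilted behind it, so I push a little further to drop it.

```bash
python3 -m creep '[[[0,0,0.005,0,0,0,-1],[0,0,0.01,0,0,0,-1],[0,0,0.015,0,0,0,-1],[0,0,0.02,0,0,0,-1],[0,0,0.024,0,0,0,-1]]]' 
python3 -m creep '[[[0,0,0.004,0,0,0,-1],[0,-0.02,0,0,0,0,-1],[0,-0.06,-0.02,0,0,0,-1],[0,-0.1,-0.1,0,0,0,-1],[0,-0.1,-0.18,0,0,0,-1]]]'
cat > prof.py <<'E'
from fit import *
def prof(P):
    q=P.reshape(-1,3);m=np.isfinite(q).all(1);q=q[m];q=q[q[:,2]<.06]
    d=q[:,:2]-[.5485,-.020];a=.0733;u=d@[np.cos(a),np.sin(a)];v=d@[-np.sin(a),np.cos(a)]
    print([(k,[int(np.median(q[m,2])*1000) if (m:=(abs(u-uu)<.012)&(abs(v*1000-k)<2.)).sum()>3 else None for uu in(-.035,.0,.035)]) for k in range(-132,140,4)])
E
python3 - <<'E'
from prof import *
st()
p,P=cam("scene");np.savez("s2.npz",p=p,P=P)
a=p[190:330,210:410]
save(a,"r3.png",sc=3)
prof(P)
E
```

```text
clock: 7.5
ee_pos: [0.5467, 0.0042, 0.1287]
orientation: [-0.706, 0.707, 0.026, -0.026]
force: [0.0, -1.0, -2.7]
width: 0.295
clock: 8.0
ee_pos: [0.5561, -0.1027, 0.1925]
orientation: [-0.706, 0.707, 0.029, -0.025]
force: [1.2, -0.9, -3.2]
width: 0.297
t 8.0 p [ 0.5561 -0.1027  0.1925] F [ 1.2 -0.9 -3.2] w 0.297
[[0.997, 0.005, -0.077], [0.077, -0.0, 0.997], [0.005, -1.0, -0.001]]
[-0.28  0.39  0.52  1.82 -0.23  0.99  1.97]
[(-132, [13, 11, 15]), (-128, [7, 5, 6]), (-124, [4, 5, 3]), (-120, [None, None, 6]), (-116, [None, None, 4]), (-112, [None, None, 5]), (-108, [None, 23, 21]), (-104, [23, 24, 24]), (-100, [24, 25, 24]), (-96, [24, 25, 25]), (-92, [25, 25, 24]), (-88, [24, 24, 23]), (-84, [25, 25, 23]), (-80, [23, 26, 23]), (-76, [24, 25, 23]), (-72, [25, 25, 23]), (-68, [23, 22, 21]), (-64, [24, None, 23]), (-60, [24, 26, 24]), (-56, [26, 25, 23]), (-52, [25, 25, 25]), (-48, [25, 25, 24]), (-44, [25, 25, 25]), (-40, [25, 25, 24]), (-36, [24, 25, 23]), (-32, [24, 24, 24]), (-28, [25, 24, 23]), (-24, [22, 23, 22]), (-20, [24, 23, 23]), (-16, [25, 24, 25]), (-12, [25, 25, 24]), (-8, [24, 24, 24]), (-4, [24, 24, 25]), (0, [25, 24, 25]), (4, [23, 24, 25]), (8, [24, 25, 25]), (12, [25, 25, 24]), (16, [24, 25, 25]), (20, [23, 23, 19]), (24, [24, 25, 22]), (28, [25, 24, 25]), (32, [25, 25, 24]), (36, [25, 24, 24]), (40, [25, 25, 24]), (44, [25, 24, 23]), (48, [24, 24, 24]), (52, [25, 25, 23]), (56, [25, 24, 24]), (60, [23, 24, 23]), (64, [20, 20, 18]), (68, [None, 23, 14]), (72, [25, 24, 24]), (76, [25, 25, 24]), (80, [25, 26, 23]), (84, [25, 25, 23]), (88, [24, 25, 24]), (92, [25, 25, 24]), (96, [25, 25, 22]), (100, [25, 24, 23]), (104, [24, 24, 24]), (108, [17, 15, 16]), (112, [4, 5, 4]), (116, [5, 4, 6]), (120, [5, 6, 6]), (124, [None, None, None]), (128, [None, None, 24]), (132, [23, 22, 23]), (136, [11, 8, 6])]
```

View pics/r3.png

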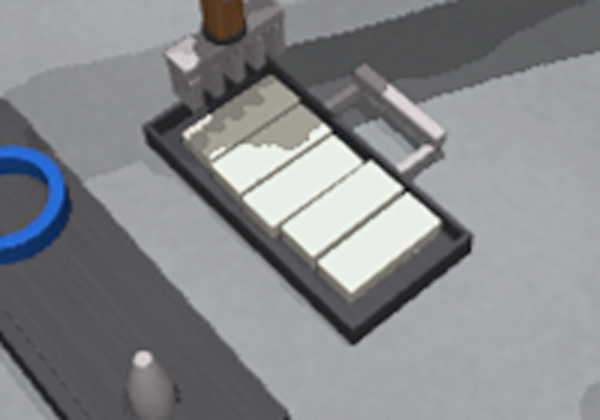

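All five bars lie flat in one layer (tops 24–25 mm) from v = −109 to +107 mm in the ±130 mm bed. Now I stand the rake back at its old spot.

```bash
python3 -m creep '[[[-0.04,0,-0.08,0,0,0,-1],[-0.09,0,-0.16,0,0,0,-1],[-0.13,0.02,-0.24,0,0,0,-1],[-0.175,0.05,-0.32,0,0,0,-1],[-0.175,0.05,-0.32,0,0,0,-1]]]'
python3 - <<'E'
from h import *
st();print(rel((.466,-.303,.1015)))
E
```

```text
clock: 8.55
ee_pos: [0.4608, -0.3152, 0.1631]
orientation: [-0.705, 0.709, 0.024, -0.021]
force: [0.6, 0.6, -2.7]
width: 0.291
t 8.55 p [ 0.4608 -0.3152  0.1631] F [ 0.6  0.6 -2.7] w 0.291
[[0.998, 0.005, -0.064], [0.064, -0.006, 0.998], [0.005, -1.0, -0.006]]
[ 0.09  0.42  0.57  1.87 -0.28  0.93  2.42]
[0.0094 0.1026 0.0204]
```

```bash
python3 -m creep '[[[0.009,0.02,0.02,0,0,0,-1],[0.009,0.05,0.02,0,0,0,-1],[0.009,0.08,0.02,0,0,0,-1],[0.009,0.092,0.02,0,0,0,-1],[0.009,0.092,0.02,0,0,0,-1]]]'
python3 - <<'E'
from h import *
st();print(rel((.466,-.303,.1005)))
E
```

```text
clock: 9.05
ee_pos: [0.4654, -0.3032, 0.1076]
orientation: [-0.705, 0.709, 0.024, -0.021]
force: [-0.2, -0.1, -2.3]
width: 0.292
t 9.05 p [ 0.4654 -0.3032  0.1076] F [-0.2 -0.1 -2.3] w 0.292
[[0.998, 0.004, -0.064], [0.064, -0.005, 0.998], [0.003, -1.0, -0.006]]
[ 0.1   0.49  0.53  1.91 -0.33  0.82  2.44]
[0.001  0.0119 0.0003]
```

```bash
python3 -m creep '[[[0,0.004,0,0,0,0,-1],[0,0.008,0,0,0,0,-1],[0,0.011,0,0,0,0,-1],[0,0.012,0,0,0,0,-1],[0,0.012,0,0,0,0,-1]]]' 
python3 -m creep '[[[0,0,0,0,0,0,-0.3],[0,0,0,0,0,0,0],[0,0,0,0,0,0,0.5],[0,0,0,0,0,0,1],[0,0,0,0,0,0,1]]]' 
python3 -m creep '[[[0,-0.02,0,0,0,0,1],[0,-0.06,0,0,0,0,1],[0,-0.12,0,0,0,0,1],[0,-0.18,0,0,0,0,1],[0,-0.24,0,0,0,0,1]]]'
python3 - <<'E'
from fit import *
st()
p,P=cam("scene")
fit("rakeH",P,p,(.43,.5,-.35,-.27),(.143,.16))
fit("rakeBar",P,p,(.40,.53,-.34,-.27),(.042,.058))
fit("tray",P,p,(.46,.64,-.18,.14),(.021,.031),"d")
fit("handle",P,p,(.42,.46,-.09,.04),(.033,.045))
print(rel((.4385,-.027,.2)))
E
```

```text
clock: 9.55
ee_pos: [0.4655, -0.3032, 0.1006]
orientation: [-0.705, 0.709, 0.024, -0.021]
force: [0.2, -0.1, -3.3]
width: 0.295
clock: 10.05
ee_pos: [0.4655, -0.3032, 0.1006]
orientation: [-0.705, 0.709, 0.024, -0.021]
force: [-0.4, -0.8, 0.3]
width: 0.976
clock: 10.55
ee_pos: [0.4646, -0.3026, 0.2469]
orientation: [-0.705, 0.709, 0.024, -0.021]
force: [1.0, 0.3, -0.4]
width: 0.999
t 10.55 p [ 0.4646 -0.3026  0.2469] F [ 1.   0.3 -0.4] w 0.999
[[0.998, 0.004, -0.063], [0.063, -0.006, 0.998], [0.004, -1.0, -0.006]]
[ 0.02  0.31  0.62  1.8  -0.2   1.09  2.34]
rakeH 73 c 466.6 -302.4 wh 26.6 27.6 a 5.31 zmed 148.7
rakeBar 252 c 467.6 -302.3 wh 101.4 32.6 a 2.92 zmed 49.6
tray 680 c 548.7 -19.4 wh 130.9 270.8 a 4.05 zmed 25.3
handle 197 c 439.6 -27.6 wh 16.5 104.7 a 4.65 zmed 38.6
[-0.0179  0.0831  0.4644]
```

```bash
python3 -m creep '[[[-0.017,0.02,0.464,0,0.5,0,-0.1],[-0.017,0.02,0.464,0,0.5,0,-0.1],[-0.017,0.05,0.464,0,0.5,0,-0.1],[-0.017,0.08,0.464,0,0.5,0,-0.1],[-0.017,0.083,0.464,0,0.5,0,-0.1]]]'
python3 - <<'E'
from h import *
st();print(rel((.4393,-.027,.17)))
def turn(yaw):
    s=monitor.sense();q=s["orientation"];r=R.from_quat([q[1],q[2],q[3],q[0]])
    z=np.array([np.cos(yaw),np.sin(yaw),0]);y=np.array([0,0,-1.]);T=np.stack([np.cross(y,z),y,z],1)
    print("turn",np.round((r.inv()*R.from_matrix(T)).as_rotvec()/1.5,3))
turn(.0724)
E
cat >> h.py <<'E'
def turn(yaw):
    s=monitor.sense();q=s["orientation"];r=R.from_quat([q[1],q[2],q[3],q[0]])
    z=np.array([np.cos(yaw),np.sin(yaw),0]);y=np.array([0,0,-1.]);T=np.stack([np.cross(y,z),y,z],1)
    print("turn",np.round((r.inv()*R.from_matrix(T)).as_rotvec()/1.5,3))
E
```

```text
clock: 11.1
ee_pos: [0.4472, -0.1024, 0.22]
orientation: [-0.679, 0.682, -0.186, 0.195]
force: [1.5, -0.8, -0.5]
width: 0.45
t 11.1 p [ 0.4472 -0.1024  0.22  ] F [ 1.5 -0.8 -0.5] w 0.45
[[0.855, 0.011, 0.519], [-0.519, -0.007, 0.855], [0.013, -1.0, -0.001]]
[-0.42  0.14  0.62  2.05 -0.09  0.97  1.28]
[-0.0776  0.0823  0.1006]
turn [-0.004  0.635  0.008]
```

```bash
python3 -m creep '[[[-0.04,0,0.05,0,0.15,0,-0.1],[-0.078,0.02,0.1,0,0.3,0,-0.1],[-0.078,0.04,0.1,-0.002,0.45,0.004,-0.1],[-0.078,0.06,0.1,-0.004,0.6,0.008,-0.1],[-0.078,0.082,0.1,-0.004,0.635,0.008,-0.1]]]'
python3 - <<'E'
from fit import *
st();print(rel((.4393,-.027,.12)));turn(.0724)
E
```

```text
clock: 11.6
ee_pos: [0.4391, -0.0269, 0.1704]
orientation: [-0.575, 0.575, -0.41, 0.413]
force: [0.4, -0.2, -0.2]
width: 0.449
t 11.6 p [ 0.4391 -0.0269  0.1704] F [ 0.4 -0.2 -0.2] w 0.449
[[0.322, 0.004, 0.947], [-0.947, -0.003, 0.322], [0.004, -1.0, 0.003]]
[-0.57  0.18  0.62  2.13 -0.14  0.86  0.46]
[-0.0001  0.084   0.    ]
turn [-0.002  0.17   0.003]
```

```bash
python3 -m creep '[[[0,0,0,0,0.09,0,-0.1],[0,0.02,0,-0.002,0.17,0.003,-0.1],[0,0.05,0,-0.002,0.17,0.003,-0.1],[0,0.084,0,-0.002,0.17,0.003,-0.1],[0,0.084,0,-0.002,0.17,0.003,-0.1]]]'
python3 - <<'E'
from fit import *
st();print(rel((.4393,-.027,.0135)));turn(.0724)
p,P=cam("wrist");fit("handle",P,p,(.42,.46,-.09,.04),(.033,.045))
save(p,"w2.png")
E
```

```text
clock: 12.1
ee_pos: [0.4383, -0.0272, 0.1189]
orientation: [-0.517, 0.519, -0.482, 0.481]
force: [0.4, 1.3, -0.8]
width: 0.449
t 12.1 p [ 0.4383 -0.0272  0.1189] F [ 0.4  1.3 -0.8] w 0.449
[[0.073, -0.002, 0.997], [-0.997, -0.0, 0.073], [0.0, -1.0, -0.003]]
[-0.55  0.29  0.63  2.17 -0.25  0.75  0.31]
[-0.0002  0.1756  0.0022]
turn [0.002 0.    0.   ]
handle 3553 c 437.6 -27.1 wh 13.9 103.7 a 3.89 zmed 38.9
```

View pics/w2.png

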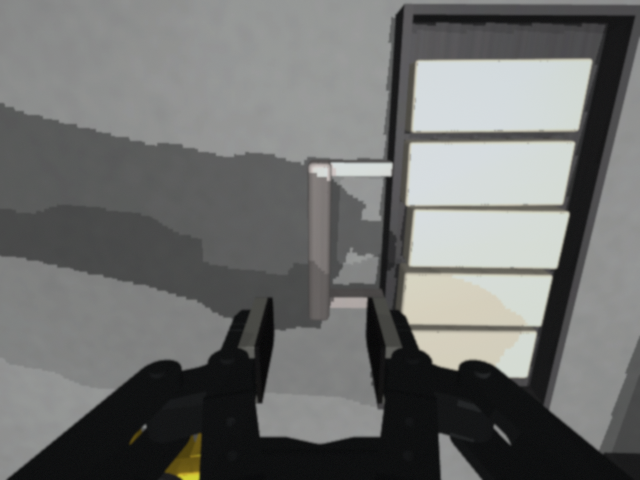

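The grip bar (318,240) sits midway between the fingers (268 and 372), and the bars are flat and spread. I descend and grip.

```bash
python3 -m creep '[[[0,0.04,0,0,0,0,-0.1],[0,0.08,0,0,0,0,-0.1],[0,0.12,0.001,0,0,0,-0.1],[0,0.16,0.001,0,0,0,-0.1],[0,0.175,0.001,0,0,0,-0.1]]]' 
python3 -m creep '[[[0,0,0,0,0,0,-0.4],[0,0,0,0,0,0,-0.6],[0,0,0,0,0,0,-1],[0,0,0,0,0,0,-1],[0,0,0,0,0,0,-1]]]' 30
python3 - <<'E'
from fit import *
st();print(rel((.62,-.0415,.0135)));turn(.0417)
E
```

```text
clock: 12.65
ee_pos: [0.4394, -0.0272, 0.0146]
orientation: [-0.517, 0.518, -0.482, 0.481]
force: [-0.4, -0.5, -0.1]
width: 0.45
clock: 13.15
ee_pos: [0.4395, -0.0272, 0.0157]
orientation: [-0.518, 0.518, -0.482, 0.481]
force: [-6.1, -1.6, 10.3]
width: 0.155
t 13.15 p [ 0.4395 -0.0272  0.0157] F [-6.1 -1.6 10.3] w 0.155
[[0.072, -0.001, 0.997], [-0.997, 0.001, 0.072], [-0.001, -1.0, -0.001]]
[-0.41  0.5   0.47  2.21 -0.46  0.52  0.49]
[0.0456 0.0033 0.2983]
turn [ 0.001  0.021 -0.   ]
```

```bash
python3 -m creep '[[[0.001,0,0.01,0,0.001,0,-1],[0.005,0,0.03,0,0.003,0,-1],[0.01,0,0.055,0,0.006,0,-1],[0.014,0,0.08,0,0.01,0,-1],[0.018,0,0.105,0,0.012,0,-1]]]'
python3 - <<'E'
from fit import *
st();print(rel((.62,-.0415,.015)));turn(.0417)
E
```

```text
clock: 13.65
ee_pos: [0.5039, -0.0332, 0.0163]
orientation: [-0.513, 0.514, -0.487, 0.486]
force: [-4.7, 0.5, -3.4]
width: 0.159
t 13.65 p [ 0.5039 -0.0332  0.0163] F [-4.7  0.5 -3.4] w 0.159
[[0.055, -0.001, 0.999], [-0.999, 0.001, 0.055], [-0.001, -1.0, -0.001]]
[-0.38  0.58  0.48  2.06 -0.46  0.6   0.47]
[0.0244 0.0019 0.1925]
turn [ 0.001  0.009 -0.001]
```

```bash
python3 -m creep '[[[0.002,0.002,0.015,0,0.001,0,-1],[0.006,0.002,0.04,0,0.004,0,-1],[0.01,0.002,0.065,0,0.006,0,-1],[0.014,0.002,0.09,0,0.009,0,-1],[0.018,0.002,0.115,0,0.009,0,-1]]]'
python3 - <<'E'
from fit import *
st();print(rel((.62,-.0415,.0155)));turn(.0417)
p,P=cam("scene");save(p,"s5.png",(150,190,400,390),3)
fit("tray",P,p,(.50,.70,-.19,.14),(.021,.031),"d")
E
```

```text
clock: 14.15
ee_pos: [0.5732, -0.0401, 0.0158]
orientation: [-0.51, 0.51, -0.491, 0.489]
force: [-12.3, 1.6, 12.6]
width: 0.155
t 14.15 p [ 0.5732 -0.0401  0.0158] F [-12.3   1.6  12.6] w 0.155
[[0.041, -0.003, 0.999], [-0.999, 0.002, 0.041], [-0.002, -1.0, -0.003]]
[-0.35  0.67  0.48  1.89 -0.47  0.69  0.45]
[0.0055 0.0002 0.0778]
turn [ 0.002 -0.    -0.001]
tray 401 c 622.7 -37.6 wh 132.8 270.6 a 2.48 zmed 25.5
```

View pics/s5.png

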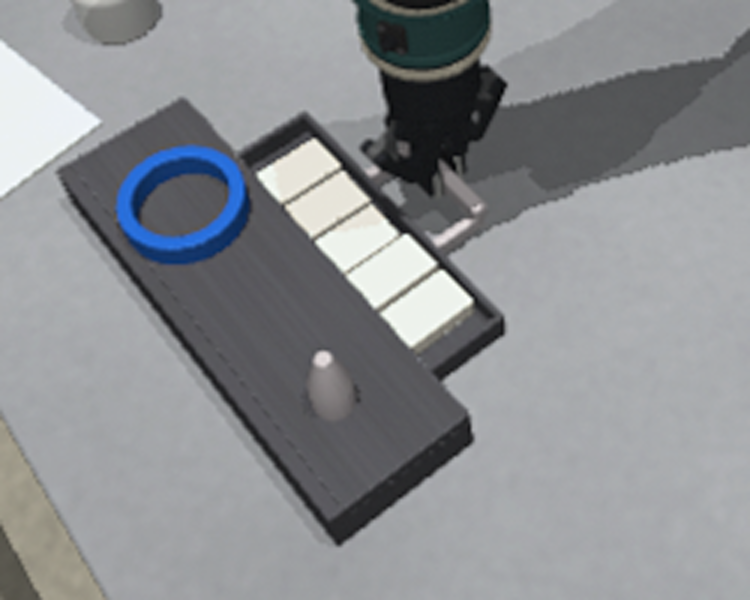

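The tray is going under the riser square to it, and the bars are still flat. I carry on with a slow approach to the stop.

```bash
python3 -m creep '[[[0,-0.001,0.015,0.001,0,0,-1],[0,-0.001,0.03,0.001,0,0,-1],[0,-0.001,0.047,0.001,0,0,-1],[0,-0.001,0.064,0.001,0,0,-1],[0,-0.001,0.08,0.001,0,0,-1]]]' 
python3 -m creep '[[[0,0,0.003,0,0,0,-1],[0,0,0.006,0,0,0,-1],[0,0,0.009,0,0,0,-1],[0,0,0.01,0,0,0,-1],[0,0,0.01,0,0,0,-1]]]'
python3 - <<'E'
from fit import *
st();print(rel((.6314,-.038,.0155)));turn(.0417)
E
```

```text
clock: 14.7
ee_pos: [0.6247, -0.0382, 0.0165]
orientation: [0.511, -0.51, 0.489, -0.49]
force: [-2.8, 0.0, -5.6]
width: 0.158
clock: 15.2
ee_pos: [0.6303, -0.0381, 0.0164]
orientation: [0.511, -0.51, 0.489, -0.49]
force: [-4.1, -0.7, -5.4]
width: 0.155
t 15.2 p [ 0.6303 -0.0381  0.0164] F [-4.1 -0.7 -5.4] w 0.155
[[0.042, 0.001, 0.999], [-0.999, 0.001, 0.042], [-0.001, -1.0, 0.001]]
[-0.33  0.75  0.48  1.74 -0.47  0.77  0.42]
[-0.      0.0015  0.0018]
turn [-0.001 -0.    -0.001]
```

```bash
python3 -m creep '[[[0,0.001,0.001,0,0,0,-1],[0,0.001,0.003,0,0,0,-1],[0,0.001,0.005,0,0,0,-1],[0,0.001,0.006,0,0,0,-1],[0,0.001,0.006,0,0,0,-1]]]' 
python3 -m creep '[[[0,0,0.001,0,0,0,-1],[0,0,0.002,0,0,0,-1],[0,0,0.003,0,0,0,-1],[0,0,0.004,0,0,0,-1],[0,0,0.004,0,0,0,-1]]]'
python3 - <<'E'
from fit import *
st()
p,P=cam("scene")
fit("riser",P,p,(.66,.86,-.26,.18),(.042,.053),"d")
E
```

```text
clock: 15.7
ee_pos: [0.6303, -0.038, 0.0157]
orientation: [-0.509, 0.511, -0.492, 0.488]
force: [-32.9, 1.8, 21.4]
width: 0.157
clock: 16.2
ee_pos: [0.6303, -0.038, 0.0158]
orientation: [-0.508, 0.512, -0.493, 0.486]
force: [-25.2, 1.7, 16.5]
width: 0.154
t 16.2 p [ 0.6303 -0.038   0.0158] F [-25.2   1.7  16.5] w 0.154
[[0.041, -0.011, 0.999], [-0.999, 0.003, 0.041], [-0.004, -1.0, -0.011]]
[-0.33  0.75  0.48  1.73 -0.47  0.78  0.42]
riser 6682 c 756.8 -35.8 wh 122.3 389.7 a 2.38 zmed 48.2
```

The tray is stopped firmly against the stop (25–33 N, no further motion). I release with a limited opening and retreat straight up.

```bash
python3 -m creep '[[[0,0,0,0,0,0,-0.5],[0,0,0,0,0,0,-0.25],[0,0,0,0,0,0,-0.1],[0,0,0,0,0,0,-0.1],[0,0,0,0,0,0,-0.1]]]'
python3 - <<'E'
from h import *
st();turn(.0417)
E
python3 -m creep '[[[0,-0.02,0,0,0,0,-0.1],[0,-0.05,0,0,0,0,-0.1],[0,-0.1,0,0,0,0,-0.1],[0,-0.15,-0.02,0,0,0,-0.1],[0,-0.2,-0.05,0,0,0,-0.1]]]' 
python3 -m creep '[[[0,0,-0.08,0,0,0,-0.1],[0,0,-0.16,0,0,0,-0.1],[0,-0.05,-0.2,0,0,0,-0.1],[0,-0.05,-0.2,0,0,0,-0.1],[0,-0.05,-0.2,0,0,0,-0.1]]]'
python3 - <<'E'
from fit import *
st()
p,P=cam("scene");save(p,"f1.png",(90,110,460,390),2.1)
fit("handle",P,p,(.58,.66,-.12,.04),(.033,.044))
fit("wall",P,p,(.64,.69,-.2,.12),(.021,.030),"d")
fit("rakeH",P,p,(.43,.5,-.35,-.27),(.143,.16))
fit("riser",P,p,(.66,.86,-.26,.18),(.042,.053),"d")
p,P=cam("side");save(p,"f2.png",(230,170,480,370),3)
E
```

```text
clock: 16.75
ee_pos: [0.6306, -0.038, 0.0159]
orientation: [-0.508, 0.512, -0.493, 0.486]
force: [-0.8, 0.1, -0.2]
width: 0.449
t 16.75 p [ 0.6306 -0.038   0.0159] F [-0.8  0.1 -0.2] w 0.449
[[0.041, -0.01, 0.999], [-0.999, 0.003, 0.041], [-0.004, -1.0, -0.01]]
[-0.33  0.75  0.48  1.73 -0.47  0.78  0.42]
turn [ 0.007 -0.001 -0.002]
clock: 17.25
ee_pos: [0.6021, -0.0398, 0.1388]
orientation: [-0.509, 0.511, -0.493, 0.487]
force: [0.0, -0.4, 1.2]
width: 0.451
clock: 17.75
ee_pos: [0.4831, -0.0445, 0.1716]
orientation: [-0.51, 0.51, -0.492, 0.487]
force: [0.5, 0.1, 0.7]
width: 0.454
t 17.75 p [ 0.4831 -0.0445  0.1716] F [0.5 0.1 0.7] w 0.454
[[0.041, -0.005, 0.999], [-0.999, 0.005, 0.041], [-0.005, -1.0, -0.005]]
[-0.53  0.29  0.66  2.03 -0.23  0.9   0.29]
handle 219 c 631.6 -37.2 wh 15.2 104.9 a 3.11 zmed 38.4
wall 237 c 682.3 -35.1 wh 13.1 268.9 a 2.11 zmed 25.6
rakeH 75 c 467.2 -302.9 wh 26.0 26.1 a 3.13 zmed 148.8
riser 6712 c 756.8 -36.7 wh 122.5 390.6 a 2.38 zmed 48.1
```

View pics/f1.png

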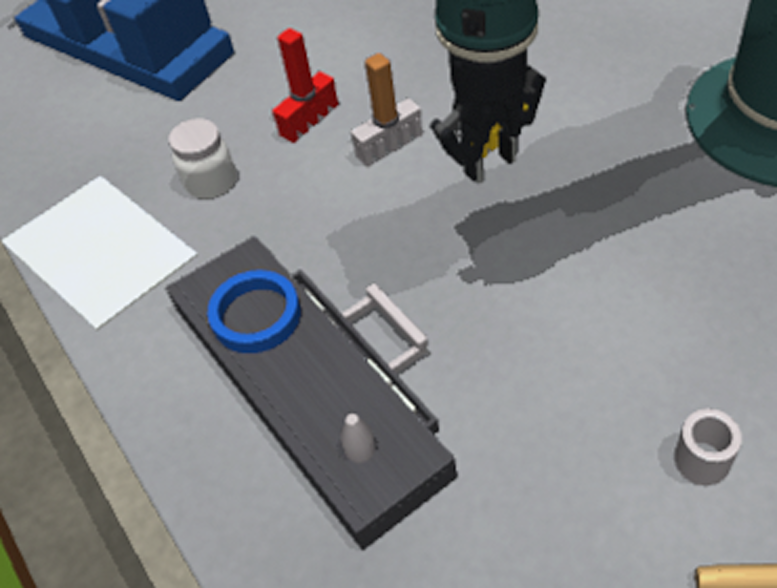

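The tray is home, with the handle at x = 0.6316 against a computed 0.6314. The rake is upright at its spot and the bystanders are in place. Handing in.

```bash
python3 -c "
from h import *
job.finish_job()"
```

```text
the job is handed in; nothing more can be done
```

I raked the two top bars off the heap with the wooden-handled rake, stood the rake back on its original spot, slid the tray home and handed the job in at about 18 s. The hand-in reported no verdict.

**Bars:** before the slide, all five lay flat in one layer, tops at 24–25 mm. They covered about −109 to +107 mm of the ±130 mm bed, leaving roughly 22 mm bare at each end; I judged that spread enough and did not rake further.

**Rake:** it stands upright at about (0.467, −0.303), clear of the tray.

**Tray:** I slid it by the handle until it stopped dead against the stop at 25–33 N. After release the handle was at x = 0.6316 m, against 0.6314 m computed for home. The tray was square to the riser to within about 0.3–0.7°.

**Not fully checked:**
- **Bars under the shelf:** only their edges could be seen there. They looked flat and spread halfway through the slide.
- **Tray lift:** the tool showed up to about 5 N of upward pull on the handle during parts of the slide. The measured tool height varied by less than 1 mm, so I don't think the tray lifted.
- **Bystanders:** those in the last picture looked undisturbed; I did not measure them again. The hammer was mostly outside that picture and the die wholly outside it, and nothing went near either.

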